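Raise the shutter of the wide roll-top box

TASK

The gravers are kept in the wider of the two wooden roll-top boxes on the drawer cabinet. Take its slatted shutter by the barrel grip, roll it up and back along its curved tracks until it stays fully open by itself, and let go. Leave the narrower box shut.

Things in the scene. Friction and masses are not known exactly. Their poses are not given: they have to be found in the camera images.
- wide_box: the wider roll-top box, pale wood, fixed: 266 mm deep (x), 220 wide (y), 173 high. Origin: centre of its underside; x points from its front to its back, z up. Its round cheeks and rear hood have radius 133 mm. The slatted shutter closes the front and runs in side tracks that are arcs about an axis along the box's y, 40 mm above this origin; the slats' outer face has radius 120 mm.
- wide_grip (a point): centre of the grip of the wide box's shutter: a dark wooden barrel along the box's y, 30 mm long, 26 in diameter, flat ends, on a 12 mm wide neck, mid-width of the shutter, 36 mm out from the slats, 156 mm from the arc's axis. Shut, it is at the front 10 degrees above the axis's level, 67 mm above the cabinet top; open, nearly straight above the axis, 195 mm above the cabinet top.
- wide_shutter (a joint): angle of the wide box's shutter round its arc, rad: 0 shut, 1.48 at the open stop; grows as the grip goes up and back. It weighs about 0.35 kg; lifting it by the grip takes about 2 N. Let go below about 0.65 it slides shut by its weight; past about 0.95 it runs on to the open stop and stays.
- narrow_shutter (a joint): angle of the shutter of the narrower box, rad: 0 shut, grows as it opens. That box has the same depth, height, materials and grip but is 140 mm wide; it stands beside the wide box, to its left or right.

How it is judged:
At the end, for the whole second after the job is handed in: The wide box's shutter stays open on its own, at more than 1.25 rad of its 1.48 rad travel and at rest, and the narrow box's shutter is shut (under 0.1 rad) (value of joint wide_shutter above 1.25 rad and velocity of joint wide_shutter between -0.05 and 0.05 rad/s and value of joint narrow_shutter below 0.1 rad); the robot touches nothing.
It fails at once if the narrow box's shutter is raised by more than 0.2 rad (value of joint narrow_shutter above 0.2 rad).
It also fails if it takes over 40 s, if anything falls off the work surface, if the arm or the gripper's body presses on something with over 40 N, if the wrist force passes 120 N, or if a joint passes its speed limit or range.

ROBOT

A 7-joint arm with a two-finger parallel gripper is mounted at the origin on a cart in front of the work surface, level with it; the furniture and walls round the work are solid. World frame = base frame: x ahead of the robot, y to its left, z up, the work surface at z = 0. Lengths are in m, angles in rad, forces in N, time in s.
With the tool pointing down it reaches from about 0.35 to 0.9 m from the base axis. Payload 8.1 kg.
Tool frame: the origin (TCP) lies midway between the tips of the shut fingers; the grasp point (between the pads) lies 19 mm behind it; z points along the fingers, x is the direction in which the jaws open and shut, and the axes are right-handed (so a half turn about z gives the same grasp; the last joint's range is limited). The gripper opens to 92 mm and grips with 3 to 60 N. Pads are 19 mm wide; open, the fingers measure 130 mm over their backs; the gripper's body (75 mm by 190 mm) begins 47 mm behind the grasp point.
Start: joints at [1.199, 0.434, 0.025, 1.573, -0.012, 1.134, -0.075], TCP at [0.166, -0.603, 0.227] pointing down, gripper open.
Joint ranges: [-2.62, 2.62], [-0.44, 2.09], [-1.27, 1.32], [0.08, 2.57], [-1.32, 4.46], [0.12, 2], [-2.74, 2.74]. Speed limits (rad/s): [2.22, 2.22, 3.01, 3.01, 3.14, 3.14, 3.14].

INTERFACE

Orientations are given as a unit quaternion [x, y, z, w].
In Python, from rig import manip gives the robot as it stands.
- The arm moves only by the tool jog_arm, never from a script. Its argument "moves" is one flat list of numbers, 4 for each row, row after row: the shift along the tool's x, y, z in mm, then the turn about the tool's z in degrees. In form: [x, y, z, roll, x, y, z, roll, ...]. A call has 1 to 20 rows; each row shifts and turns the commanded pose from where the row before left it, along the tool's axes as they then stand; what a row does not reach is not made up. A row lasts 1/12 s, in which the tool goes at most 41.7 mm and 7.16 degrees, less where a joint would pass 70% of its speed; a pose out of reach is approached as far as the arm can. A call is refused whole if a number of a shift passes 41.7 or a number of a turn 7.16, either way. A call with a gripper value outside its range is refused whole. "gripper" is the closure, from 0 (fully open) to 1 (shut), set as the call begins (left out, the last holds). The fingers move at their own pace and stop on an object; "force" is the grip in N (left out, the last holds). Time passes only in rows, so rows that do not move let the fingers close. It gives the time, the measured TCP pose, the force and the opening at its end, in the units of the state.
- manip.state(): the state, without advancing time (a new reading comes with each control period).
- manip.get_image(name): name is "side" or "top"; returns a dict with "pixels" (420x560x3 uint8, red, green, blue), "intrinsics" (3x3 intrinsics, pixels), "world_to_cam" (4x4, takes a point from world to camera coordinates). Camera axes: x right, y down, z forward; pixel columns grow to the right and rows downward; lengths in m; the calibration is good to about 2 mm. A picture is of the moment at which its call begins. There is no depth.
- manip.sign_off(): hands the job in, once; it reports no verdict.
Trained networks look in a picture, given as the dict that the camera call returned (one of the last four; its "shot" number tells which), for a name from the list of things; names that differ only in an ending like _2 or _b are one class to them, and where a whole thing is asked for, a point or a joint stands for the part that bears it (a point fixed in the world has none). Each returns a list of dicts, best first, with "score" (0 to 1); they miss things now and then, are a little off and sometimes report something else, mostly with a low value. They report only what shows in the picture. A call takes as long as a camera call.
- manip.search_frame(picture, name): "location" ([x, y, z] in m, in world coordinates, good to about 4 mm: the middle of the surface that is visible of it).
The state is a dict: "t": time; "joints": joint angles; "joint_vel": joint speeds; "joint_efforts": joint torques, N m; "eef_pos": TCP position; "ee_rot": TCP orientation; "force": force on the tool from outside, world axes, zero at the start; "wrist_torque": the same for the moment, N m; "gripper_width": finger opening in m.
Only numpy, scipy, OpenCV 4.12 (cv2) and the standard library are available. Lean on these libraries where they do the work, as an engineer would, in place of code of your own. Each camera call takes 0.05 s, during which the arm holds its last target.

## Working session

There is one attempt and no reset: what is moved stays moved. The work goes in short steps, Python scripts to look and compute and a tool call to move; the robot and the scene stay as the last step left them, time stands still between calls to the robot, and variables do not carry over. Pictures are saved under pics/ and viewed, and the job is handed in when it is done.

Besides the shell and the picture viewer there is one more tool, called as name(argument=value, ...), one argument or row to a line, values as JSON. jog_arm: Moves the arm, as the interface text tells. Its arguments: {"type":"object","properties":{"moves":{"type":"array"},"gripper":{"type":"number"},"force":{"type":"number"}},"required":["moves"]}

```bash
ls; mkdir -p pics
python3 - <<'E'
from rig import manip
import cv2,numpy as np
s=manip.state();print({k:np.round(v,3).tolist() for k,v in s.items()})
for n in ["side","top"]:
    p=manip.get_image(n);cv2.imwrite(f"pics/{n}0.png",p["pixels"][:,:,::-1])
    print(n,p["intrinsics"].round(1).tolist() if hasattr(p["intrinsics"],'round') else p["intrinsics"],np.round(p["world_to_cam"],3).tolist())
    for o in ["wide_box","wide_grip","narrow_shutter","wide_shutter"]:
        try: print(o,manip.search_frame(p,o))
        except Exception as e: print(o,e)
E
```

```text
pics
{'t': 0.0, 'joints': [1.199, 0.435, 0.025, 1.574, -0.012, 1.134, -0.075], 'joint_vel': [-0.001, 0.004, 0.001, -0.001, 0.0, 0.001, 0.002], 'joint_efforts': [-0.0, -66.785, 0.985, -31.445, -0.06, 0.043, 0.0], 'eef_pos': [0.166, -0.602, 0.226], 'ee_rot': [0.795, -0.606, -0.001, -0.0], 'force': [-0.533, -0.675, -0.67], 'wrist_torque': [0.035, -0.038, 0.054], 'gripper_width': 0.092}
side [[474.5, 0.0, 283.0], [0.0, 474.5, 220.6], [0.0, 0.0, 1.0]] [[0.202, -0.979, -0.001, -0.082], [-0.852, -0.175, -0.493, 0.501], [0.483, 0.101, -0.87, 0.64], [0.0, 0.0, 0.0, 1.0]]
wide_box [{'location': [0.5568, 0.1952, 0.1358], 'score': 0.77}]
wide_grip [{'location': [0.5486, 0.2003, 0.1356], 'score': 0.95}]
narrow_shutter [{'location': [0.5827, -0.1271, 0.1364], 'score': 0.6}]
wide_shutter [{'location': [0.547, 0.1991, 0.1365], 'score': 0.56}]
top [[425.3, 0.0, 278.9], [0.0, 425.3, 214.1], [0.0, 0.0, 1.0]] [[-0.007, -1.0, -0.01, 0.033], [-0.841, 0.011, -0.542, 0.519], [0.542, 0.004, -0.841, 0.648], [0.0, 0.0, 0.0, 1.0]]
wide_box [{'location': [0.5479, 0.2036, 0.1365], 'score': 0.73}]
wide_grip [{'location': [0.5412, 0.2029, 0.128], 'score': 0.85}]
narrow_shutter [{'location': [0.5766, -0.1263, 0.1297], 'score': 0.92}]
wide_shutter [{'location': [0.5413, 0.2023, 0.1347], 'score': 0.62}]
```

View pics/side0.png

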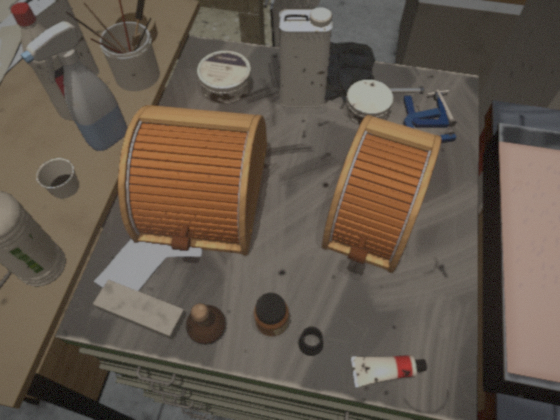

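View pics/top0.png

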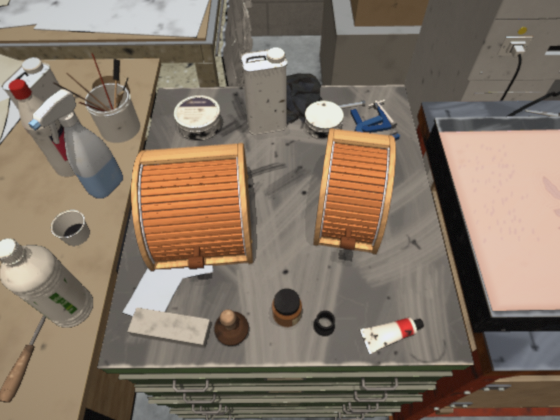

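Run:
```python
import cv2,numpy as np
a=cv2.imread("pics/side0.png")[90:270,100:280]; b=cv2.imread("pics/top0.png")[130:290,120:280]
a=cv2.resize(a,(400,400),interpolation=3)if 0 else cv2.resize(a,None,fx=2.2,fy=2.2,interpolation=2); b=cv2.resize(b,None,fx=2.475,fy=2.475,interpolation=2)
cv2.imwrite("pics/z1.png",np.hstack([a,b[:396,:396]]))
a=cv2.imread("pics/side0.png")[215:265,150:220]; b=cv2.imread("pics/top0.png")[235:285,165:235]
cv2.imwrite("pics/z2.png",np.hstack([cv2.resize(a,(392,280),interpolation=2),cv2.resize(b,(392,280),interpolation=2)]))
```

```text
(no output)
```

View pics/z1.png

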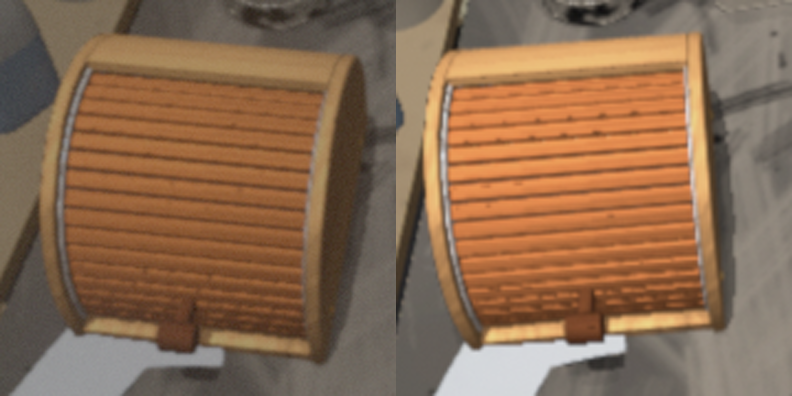

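View pics/z2.png

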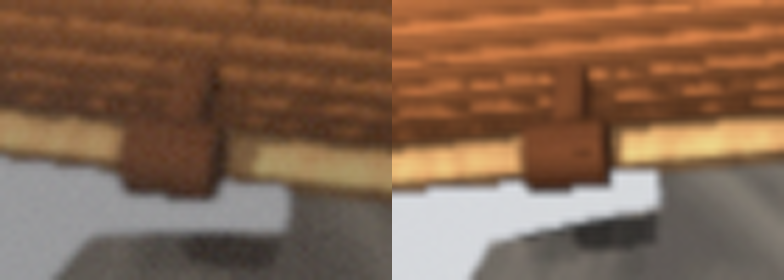

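```bash
cat > h.py <<'E'
import numpy as np,cv2
from rig import manip
def cams():
    return {n:manip.get_image(n) for n in ["side","top"]}
def proj(p,X):
    T=np.array(p["world_to_cam"]);c=np.atleast_2d(X)@T[:3,:3].T+T[:3,3];u=c@np.array(p["intrinsics"]).T
    return u[:,:2]/u[:,2:]
def tri(ps,uv):
    P=[np.array(p["intrinsics"])@np.array(p["world_to_cam"])[:3] for p in ps]
    X=cv2.triangulatePoints(P[0],P[1],np.array(uv[0],float).reshape(2,1),np.array(uv[1],float).reshape(2,1))[:,0]
    X=X[:3]/X[3]; return X,[np.linalg.norm(proj(p,X)[0]-u) for p,u in zip(ps,uv)]
def box2w(x,y,yaw,L):
    L=np.atleast_2d(L);c,s=np.cos(yaw),np.sin(yaw)
    return L@np.array([[c,s,0],[-s,c,0],[0,0,1]])+[x,y,0]
E
python3 - <<'E'
from h import *
from scipy.optimize import least_squares
C=cams();ps=[C["side"],C["top"]]
for p in ps: T=np.array(p["world_to_cam"]);print("cam",(-T[:3,:3].T@T[:3,3]).round(3))
for nm,uv in dict(grip=[(180.7,243.2),(196.4,262.7)],botL=[(136.4,241.4),(151.9,269.4)],botR=[(244.5,253.6),(250.9,262.1)],hoodL=[(141.8,120.9),(None,0)]).items():
    if uv[1][0] is not None: print(nm,tri(ps,uv))
g=[-.156*np.cos(np.radians(10)),0,.040+.156*np.sin(np.radians(10))]
def f(q):
    r=[]
    for p,u in zip(ps,[(180.7,243.2),(196.4,262.7)]): r+=list(2*(proj(p,box2w(*q,g))[0]-u))
    for p,u in zip(ps,[(244.5,253.6),(250.9,262.1)]): r+=list(proj(p,box2w(*q,[-.133,-.11,0]))[0]-u)
    return r
s=least_squares(f,[.65,.2,0]);print(s.x,np.degrees(s.x[2]),s.fun.round(1))
q=s.x
out=[]
for p in ps:
    im=np.ascontiguousarray(p["pixels"][:,:,::-1])
    im=cv2.resize(im,None,fx=2,fy=2)
    for yy in(-.11,.11):
        t=np.linspace(0,np.pi,60);L=np.c_[-.133*np.cos(t),0*t+yy,.04+.133*np.sin(t)];L=np.vstack([[-.133,yy,0],L,[.133,yy,0]])
        cv2.polylines(im,[(proj(p,box2w(*q,L))*2).astype(int)],True,(0,255,0),1)
    cv2.polylines(im,[(proj(p,box2w(*q,[[-.133,-.11,0],[-.133,.11,0]]))*2).astype(int)],False,(255,0,0),1)
    gl=[np.array(g)+[0,d,0] for d in(-.015,.015)]
    cv2.polylines(im,[(proj(p,box2w(*q,gl))*2).astype(int)],False,(255,255,0),1)
    out.append(im[160:560,180:570])
cv2.imwrite("pics/ov1.png",np.hstack(out))
E
```

```text
cam [ 0.135 -0.057  0.803]
cam [0.086 0.024 0.826]
grip (array([0.46271038, 0.19247868, 0.06785804]), [np.float64(0.21131889293264555), np.float64(0.2304252713393471)])
botL (array([ 0.4846161 ,  0.30375895, -0.00903033]), [np.float64(0.3451630711831078), np.float64(0.38193017039817884)])
botR (array([0.4887061 , 0.08871323, 0.01617361]), [np.float64(0.32804009761374775), np.float64(0.3538044170963541)])
[0.61521822 0.21341581 0.12979541] 7.436729096364217 [-0.9  0.4 -1.1 -0.2  2.6  0.   1.2 -0.7]
```

View pics/ov1.png

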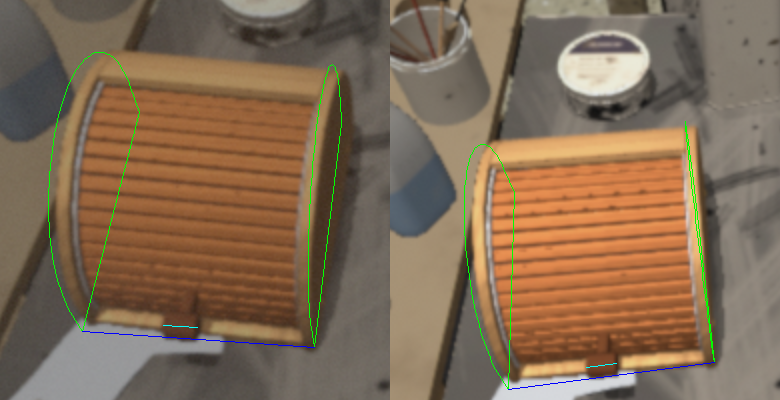

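Run:
```python
from h import *
from scipy.optimize import least_squares
C=cams();ps=[C["side"],C["top"]]
g=[-.156*np.cos(np.radians(10)),0,.040+.156*np.sin(np.radians(10))]
t=np.linspace(0,np.pi,200)
def arc(p,q,yy): return proj(p,box2w(*q,np.c_[-.133*np.cos(t),0*t+yy,.04+.133*np.sin(t)]))
def f(q):
    r=[]
    for p,u in zip(ps,[(180.7,243.2),(196.4,262.7)]): r+=list(2*(proj(p,box2w(*q,g))[0]-u))
    for p,l,rr,top in zip(ps,(118.5+1,131.5+1),(265.5,None),(109,144)):
        a=arc(p,q,.11);b=arc(p,q,-.11)
        r.append(a[:,0].min()-l); r.append(a[:,1].min()-top)
        if rr: r.append(b[:,0].max()-rr)
    r.append(.7*(arc(ps[1],q,-.11)[:,0][arc(ps[1],q,-.11)[:,1].argmin()]-243))
    return r
s=least_squares(f,[.615,.2,.05]);print(s.x.round(4),np.degrees(s.x[2]),s.fun.round(1))
q=s.x
out=[]
for p in ps:
    im=np.ascontiguousarray(p["pixels"][:,:,::-1])
    im=cv2.resize(im,None,fx=2,fy=2)
    for yy in(-.11,.11):
        L=np.c_[-.133*np.cos(t),0*t+yy,.04+.133*np.sin(t)];L=np.vstack([[-.133,yy,0],L,[.133,yy,0]])
        cv2.polylines(im,[(proj(p,box2w(*q,L))*2).astype(int)],True,(0,255,0),1)
    cv2.polylines(im,[(proj(p,box2w(*q,[[-.133,-.11,0],[-.133,.11,0]]))*2).astype(int)],False,(255,0,0),1)
    gl=[np.array(g)+[0,d,0] for d in(-.015,.015)]
    cv2.polylines(im,[(proj(p,box2w(*q,gl))*2).astype(int)],False,(255,255,0),1)
    out.append(im[160:560,180:570])
print("grip",box2w(*q,g),"axis",box2w(*q,[0,0,.04]))
cv2.imwrite("pics/ov2.png",np.hstack(out))
```

```text
[0.6163 0.2046 0.0799] 4.578516076724785 [ 0.6  0.4  0.2 -0.5 -1.6 -4.7  1.7 -1.4  5.4  0.7]
grip [[0.46320989 0.19229238 0.06708912]] axis [[0.61634964 0.20455592 0.04      ]]
```

View pics/ov2.png

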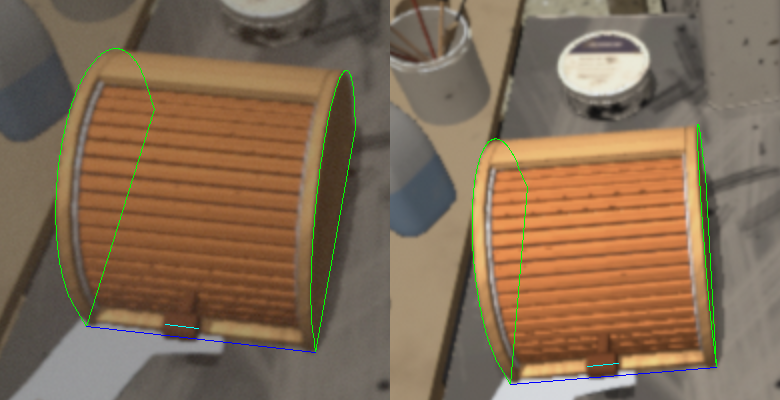

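jog_arm(
  moves=[0,0,0,5.4,0,0,0,5.3,-15,-10,0,0,-27.5,-17.5,0,0,-27.5,-17.5,0,0,-27.5,-17.5,0,0,-27.5,-17.5,0,0,-27.5,-17.5,0,0,-27.5,-17.5,0,0,-27.5,-17.5,0,0,-27.5,-17.5,0,0,-27.5,-17.5,0,0,-27.5,-17.5,0,0,-27.5,-17.5,0,0,-27.5,-17.5,0,0,-27.5,-17.5,0,0,-12,-8,0,0,0,0,0,0],
  gripper=0,
)

```text
t: 2.2
eef_pos: [0.3811, -0.1958, 0.2271]
ee_rot: [0.737, -0.675, 0.0, -0.001]
force: [-0.6, 0.3, -0.7]
gripper_width: 0.0917
```

jog_arm(
  moves=[-14,-4,0,0,-29,-8.4,0,0,-29,-8.4,0,0,-29,-8.4,0,0,-29,-8.4,0,0,-29,-8.4,0,0,-29,-8.4,0,0,-29,-8.4,0,0,-29,-8.4,0,0,-29,-8.4,0,0,-29,-8.4,0,0,-29,-8.4,0,0,-29,-8.4,0,0,-17,-5,0,0,0,0,0,0],
)

```text
t: 3.45
eef_pos: [0.4581, 0.1911, 0.2269]
ee_rot: [0.737, -0.676, -0.001, -0.001]
force: [-0.6, 0.4, 0.1]
gripper_width: 0.092
```

Run:
```python
from h import *
s=manip.state();print({k:np.round(s[k],4).tolist() for k in ("t","joints","eef_pos","ee_rot")})
C=cams();cv2.imwrite("pics/c1.png",np.hstack([cv2.resize(C[n]["pixels"][:,:,::-1][50:350,50:350],(400,400)) for n in("side","top")]))
```

```text
{'t': 3.45, 'joints': [-0.0803, 0.2747, -0.5186, 1.8472, 0.1531, 1.0576, -2.143], 'eef_pos': [0.4581, 0.1911, 0.2269], 'ee_rot': [0.7368, -0.6761, -0.0006, -0.001]}
```

View pics/c1.png

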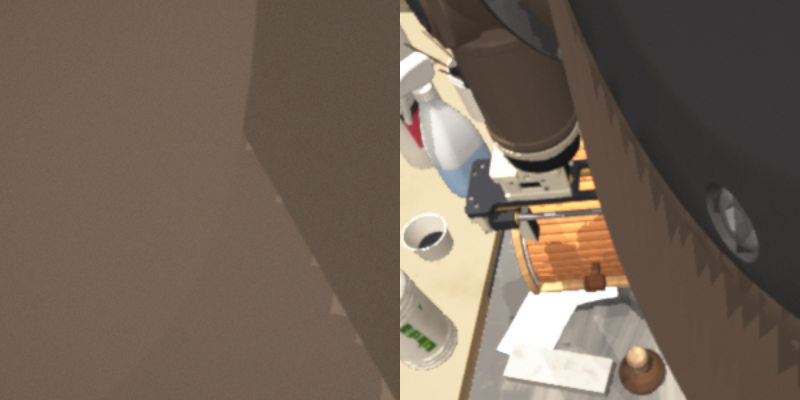

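jog_arm(
  moves=[0,0,15,0,0,0,20,0,0,0,20,0,0,0,20,0,0,0,20,0,0,0,20,0,0,0,20,0,0,0,15,0,0,0,12,0,0,0,12,0,0,0,0,0],
)

```text
t: 4.47
eef_pos: [0.4567, 0.1845, 0.0509]
ee_rot: [0.735, -0.678, -0.0, 0.002]
force: [0.1, 0.3, 0.5]
gripper_width: 0.0918
```

Run:
```python
from h import *
s=manip.state();print({k:np.round(s[k],4).tolist() for k in ("t","joints","eef_pos","force")})
C=cams();cv2.imwrite("pics/c2.png",np.hstack([cv2.resize(C[n]["pixels"][:,:,::-1][150:300,100:250],(400,400)) for n in("side","top")]))
```

```text
{'t': 4.4667, 'joints': [-0.1669, 0.498, -0.4307, 2.0475, 0.33, 0.6658, -2.3056], 'eef_pos': [0.4567, 0.1845, 0.0509], 'force': [0.1311, 0.2594, 0.4733]}
```

View pics/c2.png

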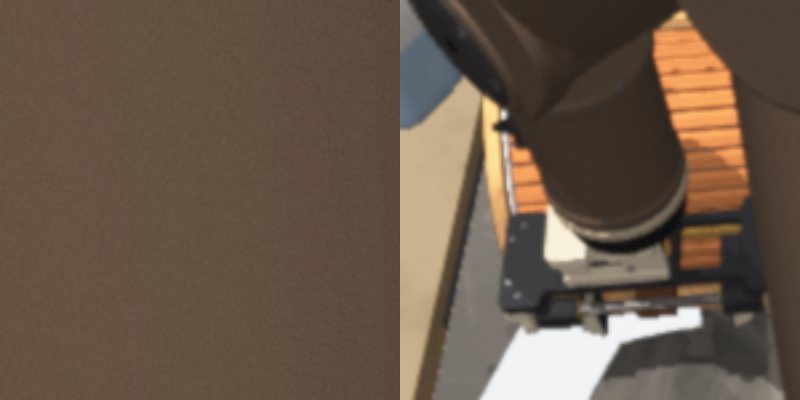

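jog_arm(
  moves=[0,0,0,0,0,0,0,0],
)

```text
t: 4.73
eef_pos: [0.4582, 0.1872, 0.0536]
ee_rot: [0.735, -0.678, 0.0, -0.001]
force: [-0.1, 0.1, 0.1]
gripper_width: 0.092
```

jog_arm(
  moves=[-4.5,0,0,0,0,0,0,0,0,0,0,0],
)

```text
t: 4.98
eef_pos: [0.4574, 0.1925, 0.0531]
ee_rot: [0.736, -0.677, 0.0, -0.0]
force: [-0.1, -1.0, -0.0]
gripper_width: 0.0918
```

jog_arm(
  moves=[0,0,0,0,0,0,0,0,0,0,0,0,0,0,0,0,0,0,0,0,0,0,0,0,0,0,0,0,0,0,0,0],
  gripper=1,
  force=12,
)

```text
t: 5.65
eef_pos: [0.4572, 0.1919, 0.0527]
ee_rot: [0.735, -0.678, 0.0, 0.0]
force: [0.5, -0.4, -0.1]
gripper_width: 0.0433
```

jog_arm(
  moves=[0,0,0,0,0,0,0,0,0,0,0,0,0,0,0,0,0,0,0,0,0,0,0,0,0,0,0,0],
)

```text
t: 6.23
eef_pos: [0.4571, 0.1934, 0.0528]
ee_rot: [0.736, -0.677, -0.0, -0.001]
force: [0.3, 5.3, -2.9]
gripper_width: 0.0298
```

jog_arm(
  moves=[0,-0.8,-4,0,0,-1.5,-6.7,0,0,-3,-10.5,0,0,-3.7,-10.2,0,0,-4.4,-9.9,0,0,-5.1,-9.6,0,0,-5.8,-9.2,0,0,0,0,0,0,0,0,0],
)

```text
t: 6.98
eef_pos: [0.481, 0.1954, 0.1134]
ee_rot: [0.736, -0.677, -0.001, -0.001]
force: [-3.0, 4.3, 1.5]
gripper_width: 0.03
```

jog_arm(
  moves=[0,-3,-4,0,0,-3.4,-4.8,0,0,-7,-8.3,0,0,-7.6,-7.8,0,0,-8.1,-7.3,0,0,-8.6,-6.7,0,0,-9,-6.1,0,0,-9.4,-5.4,0,0,0,0,0,0,0,0,0],
)

```text
t: 7.82
eef_pos: [0.5374, 0.2001, 0.1643]
ee_rot: [0.736, -0.677, -0.0, -0.001]
force: [-4.3, 3.7, 7.6]
gripper_width: 0.03
```

jog_arm(
  moves=[0,-5,-2.4,0,0,-4.8,-2.4,0,0,-10.1,-4.1,0,0,-10.4,-3.4,0,0,-10.6,-2.6,0,0,-10.7,-1.9,0,0,-10.8,-1.1,0,0,-10.9,-0.4,0,0,-5,0,0,0,0,0,0,0,0,0,0],
)

```text
t: 8.73
eef_pos: [0.6167, 0.2068, 0.1829]
ee_rot: [0.736, -0.677, 0.0, -0.002]
force: [1.4, 4.4, 5.5]
gripper_width: 0.0294
```

jog_arm(
  moves=[0,0,0,0,0,0,0,0,0,0,0,0,0,0,0,0,0,0,0,0,0,0,0,0,0,0,0,0,0,0,0,0,0,0,0,0,0,0,0,0],
  gripper=0,
)

```text
t: 9.57
eef_pos: [0.6153, 0.2049, 0.1815]
ee_rot: [0.735, -0.678, 0.0, 0.0]
force: [-0.7, -0.1, -0.7]
gripper_width: 0.0899
```

jog_arm(
  moves=[0,0,-8,0,0,0,-15,0,0,0,-20,0,0,0,-20,0,0,0,-20,0,0,0,-20,0,0,0,-10,0,0,0,0,0],
)

```text
t: 10.23
eef_pos: [0.6164, 0.2056, 0.2976]
ee_rot: [0.735, -0.678, 0.001, -0.002]
force: [0.4, -0.5, 0.0]
gripper_width: 0.0921
```

jog_arm(
  moves=[14,9,0,0,27,17.5,0,0,27,17.5,0,0,27,17.5,0,0,27,17.5,0,0,27,17.5,0,0,27,17.5,0,0,27,17.5,0,0,27,17.5,0,0,27,17.5,0,0,27,17.5,0,0,27,17.5,0,0,27,17.5,0,0,27,17.5,0,0,27,17.5,0,0],
)

```text
t: 11.48
eef_pos: [0.3927, -0.2076, 0.2936]
ee_rot: [0.735, -0.678, -0.001, 0.0]
force: [-0.5, -0.4, 0.6]
gripper_width: 0.0916
```

jog_arm(
  moves=[27,17.5,0,0,27,17.5,0,0,27,17.5,0,0,27,17.5,0,0,27,17.5,0,0,27,17.5,0,0,27,17.5,0,0,27,17.5,0,0,27,17.5,0,0,27,17.5,0,0,27,17.5,0,0,14,9,0,0,0,0,0,0,0,0,0,0],
)

```text
t: 12.65
eef_pos: [0.218, -0.533, 0.2931]
ee_rot: [0.735, -0.678, -0.001, -0.0]
force: [-0.1, 0.5, 0.4]
gripper_width: 0.0917
```

Run:
```python
from h import *
C=cams();s=manip.state();print({k:np.round(s[k],3).tolist() for k in ("t","eef_pos","force","joint_vel")})
cv2.imwrite("pics/end.png",np.hstack([cv2.resize(C[n]["pixels"][:,:,::-1][80:300,100:440],(400,259)) for n in("side","top")]))
q=(.6163,.2046,.0799)
for ph in (0,1.25,1.48):
    a=np.radians(10)+ph; print(ph,[proj(C[n],box2w(*q,[-.156*np.cos(a),0,.04+.156*np.sin(a)]))[0].round(0) for n in C])
```

```text
{'t': 12.75, 'eef_pos': [0.22, -0.532, 0.294], 'force': [0.976, 0.633, 0.352], 'joint_vel': [-0.01, -0.013, -0.006, -0.002, 0.003, 0.003, 0.002]}
0 [array([181., 243.]), array([196., 262.])]
1.25 [array([185., 138.]), array([186., 171.])]
1.48 [array([189., 120.]), array([187., 156.])]
```

View pics/end.png

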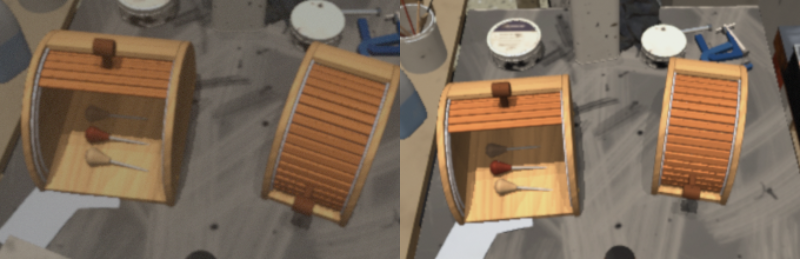

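```bash
python3 -c "
from rig import manip
print(manip.sign_off(), manip.state()['t'])"
```

```text
the job is handed in; nothing more can be done
the job is handed in; nothing more can be done
```

I took the wide box's barrel grip by its flat ends, rolled the shutter up along its arc to about 1.4 rad, let go, and moved the arm well clear.

- **Wide shutter:** in the last pictures the grip is at about (188, 118) in the side view. The model predicts (189, 120) for 1.48 rad and (185, 138) for 1.25 rad, so it stands at the open stop. I did not compare two pictures in time to confirm it is at rest, but it was still there about 3 s after I let go.
- **Narrow box:** its shutter still looks shut, with the grip at the bottom front.
- **Robot:** the gripper is open and touching nothing, with about 1 N on the force reading. The job took about 13 s of the 40 s. Readings taken at the end of each move stayed below 10 N.
- **Disagreements:**
  - The fit of the box outline was up to 5 pixels off at the top edges, though the grip itself fitted within about 1 pixel.
  - The tool ended about 6 mm sideways after the descent. I corrected that before closing, and the grip width read 29.8 mm against the barrel's 30 mm.

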